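Shut the marked air valve under the sliding cover

ROBOT

A 6-joint arm with a two-finger parallel gripper is mounted at the origin on a cart in front of the work surface, level with it; the furniture and walls round the work are solid. World frame = base frame: x ahead of the robot, y to its left, z up, the work surface at z = 0. Lengths are in m, angles in rad, forces in N, time in s.
With the tool pointing down it reaches from about 0.225 to 0.875 m from the base axis. Payload 3.4 kg.
Tool frame: the origin (TCP) lies on the centre line of the jaws, within the pads' length; the fingertips stand 14 mm ahead of it and the grasp point (between the pads) lies 5 mm behind it (tip_extent is the z of the fingertips in the tool frame, in m); z points along the fingers, y is the line along which they close (so a half turn about z gives the same grasp; the last joint's range is limited). The gripper opens to 85 mm and grips with 20 to 120 N. Pads are 22 mm wide; open, the fingers measure 114 mm over their backs; the gripper's body (76 mm by 85 mm) begins 54 mm behind the grasp point. The pads swing forward as they close: fully open they stand 13 mm farther back than shut.
Start: joints at [-1.414, 0.276, 1.505, -0, 1.361, -0.121], TCP at [0.158, -0.553, 0.245] pointing down, gripper open.
Joint ranges: [-2.89, 2.89], [-0.75, 2.08], [0.22, 2.7], [-1.18, 4.32], [0.11, 2.71], [-2.7, 2.7]. Speed limits (rad/s): [2.57, 2.57, 3.14, 3.14, 3.14, 3.14].

INTERFACE

Orientations are given as a unit quaternion [x, y, z, w].
In Python, from plant import observe, get_image, close_job, tip_extent gives the robot as it stands.
- The arm moves only by the tool drive_tool, never from a script. Its argument "rows" is a list of rows, each an object with "travel": the shift along the tool's x, y, z as a fraction of full scale, a list of three; "twist": the turn, a rotation vector about the tool's x, y, z as a fraction of full scale, a list of three; "gripper": the opening, from 0 (shut) to 1 (fully open). A call has 1 to 5 rows; each row is the pose to reach, as a shift and turn from the pose commanded when the call began, along the tool's axes at that moment, turning the shorter way round; what a row does not reach only later rows make up. Full scale, the value 1, is 0.15 m for a shift and 360 degrees for a turn. A row lasts 1/12 s, in which the tool goes at most 41.7 mm and 7.16 degrees, less where a joint would pass 70% of its speed; a pose out of reach is approached as far as the arm can. A call with a number of a shift or a turn outside -1 to 1 is refused whole. A call with a gripper value outside its range is refused whole. The fingers move at their own pace and stop on an object; "force" is the grip in N (left out, the last holds). Time passes only in rows, so rows that repeat a pose let the fingers close. It gives the time, the measured TCP pose, the force, the opening and the grip force at its end, in the units of the state.
- observe(): the state, without advancing time (a new reading comes with each control period).
- get_image(name): name is "side" or "top"; returns a dict with "color" (420x560x3 uint8, red, green, blue), "K" (3x3 intrinsics, pixels), "extrinsics" (4x4, takes a point from world to camera coordinates). Camera axes: x right, y down, z forward; pixel columns grow to the right and rows downward; lengths in m; the calibration is good to about 2 mm. A picture is of the moment at which its call begins. There is no depth.
- close_job(): hands the job in; it is judged then, once.
The state is a dict: "t": time; "joints": joint angles; "joint_velocities": joint speeds; "joint_efforts": joint torques, N m; "position": TCP position; "tool_rot": TCP orientation; "ft_force": force on the tool from outside, world axes, zero at the start; "torque": the same for the moment, N m; "finger_gap": finger opening in m; "grasp_force": force on a finger pad.
Only numpy, scipy, OpenCV 4.12 (cv2) and the standard library are available. Lean on these libraries where they do the work, as an engineer would, in place of code of your own. Each camera call takes 0.05 s, during which the arm holds its last target. There are 200 camera calls.

TASK

Slide the cover of the air box back as far as it goes, then push the red handle with the white band, which it was hiding, fully shut (a quarter turn clockwise). Only push with the fingertips: pinch nothing, pick nothing up, and leave the blue handle and the things standing round the box as they are. Leave the cover open.

Things in the scene. Friction and masses are not known exactly. Their poses are not given: they have to be found in the camera images.
- air_box: Grey air box screwed down, 220 (x) x 230 (y) x 45 mm high; feet stick out 16 mm at the sides, a pipe end 21 mm at the left. Origin: centre of its underside; x from its front (robot's side) to its back, y to its left. Front half: open bay, inside x -105 to 0, y -110 to +110 mm, floor 6 mm, walls 5 mm thick, holds two valves. Back half: closed deck that the cover slides over. Yaw up to 0.35 rad.
- cover (a joint): The cover: solid light grey slab 112 (x) x 232 (y) x 20 mm, 47.5 to 67.5 mm above the bench, orange strip on its front face, black ribs on top. Value: how far it has slid along the box's +x (m); 0 hides the whole bay, 0.110 is the stop, bay fully open. It cannot lift. About 2 N moves it, it stays where left; starts at 0 to 0.012.
- cover_front (a point): Centre of the cover's front face (the upright face 232 mm wide and 20 mm high, turned to the robot), 57.5 mm above the bench. Push anywhere on it along the box's +x to open. A desk lamp's leaning post stands on the bench edge, in front and to the left of the box (foot near x 0.34, y -0.10 m). Axes as the box's.
- red_handle (a joint): The marked handle: red lever, white band near its tip, 13 mm wide, 29 to 42 mm above the bench, reaching 52 mm from its upright pivot. Value (rad): 0 = open, pointing to the box's front (-x); turns clockwise from above, the tip swinging to the box's left (+y); 1.571 = fully shut, at the stop. About 2 to 3 N at the tip turns it, it stays where left; starts at 0 to 0.15.
- red_tip (a point): End of the red lever, on its centre line, at half its height (35.5 mm above the bench). Its x axis points from the tip to the pivot.
- red_axis (a point): Point on the red lever's pivot axis, 35.5 mm above the bench; lies at x = -28 mm in the box's frame, at y = -50 or +40 mm (red and blue may have changed places). Axes as the box's.
- blue_handle (a joint): The other handle: a plain blue lever of the same size and kind, turning the same way. To be left as it is (starts at 0 to 0.15).
- blue_tip (a point): End of the blue lever, 52 mm from its pivot, 35.5 mm above the bench.
- spool: Spool of red thread, upright, 40 mm across and 36 mm high, loose, to be left alone. Origin: centre of its underside.
- screw_jar: White round jar, 64 mm across and 66 mm high, loose, to be left alone. Origin: centre of its underside.
- blue_marker: Marker with a blue cap, lying, 18 x 126 x 17 mm (long along its y), loose, to be left alone. Origin: centre of its underside.
- blue_carton: Blue and brown cardboard cube, 62 x 60 x 61 mm, loose, to be left alone. Origin: centre of its underside.

How it is judged:
On the way, in this order (a step that is already met when the one before it is completed fails the run):
1. the cover is slid back to its stop (within 15 mm) (value of joint cover above 0.095 m), for 0.2 s.
2. the red handle is pushed shut (value of joint red_handle above 1.45 rad), for 0.2 s.
At the end, for the whole second after the job is handed in: The cover is open to within 15 mm of its stop, the red handle is shut to within 0.12 rad (7 degrees) of its stop, the tip of the blue handle is within 12 mm of where it was and the four loose things within 20 mm (value of joint cover above 0.095 m and value of joint red_handle above 1.45 rad and distance of blue_tip from where it was at the start of the episode below 0.012 m and distance of each of spool, screw_jar, blue_marker, blue_carton from where it was at the start of the episode below 0.02 m); the robot touches nothing.
It fails at once if the blue handle is turned (tip moved over 12 mm) (not (distance of blue_tip from where it was at the start of the episode below 0.012 m)).
It fails at once if the red handle is taken between the fingers (the grasp point comes over its middle, with the tips below its top) instead of being pushed (y of the grasp point in the frame of red_tip between -0.005 and 0.005 m and x of the grasp point in the frame of red_tip between 0 and 0.052 m and z of the grasp point in the frame of red_tip below 0.022 m).
It fails at once if a loose thing beside the box is knocked or carried (moved over 20 mm) (distance of any of spool, screw_jar, blue_marker, blue_carton from where it was at the start of the episode above 0.02 m).
It fails at once if a loose thing is lifted off the bench (over 12 mm) (height (world z) of any of spool, screw_jar, blue_marker, blue_carton above 0.012 m).
It also fails if it takes over 45 s, if anything falls off the work surface, if the arm or the gripper's body presses on something with over 40 N, if the wrist force passes 120 N, or if a joint passes its speed limit or range.

## Working session

There is one attempt and no reset: what is moved stays moved. The work goes in short steps, Python scripts to look and compute and a tool call to move; the robot and the scene stay as the last step left them, time stands still between calls to the robot, and variables do not carry over. Pictures are saved under pics/ and viewed, at most 10 in all, crops included, and the job is handed in when it is done.

Besides the shell and the picture viewer there is one more tool, called after "Call:" by a JSON object that holds its "op" and its "data". drive_tool: Moves the arm, as the interface text tells. Shift numbers are shares of 0.15 m and turn numbers shares of 360 degrees, none past 1 either way. Its arguments: {"type":"object","properties":{"rows":{"type":"array","items":{"type":"object","properties":{"travel":{"type":"array","items":{"type":"number"}},"twist":{"type":"array","items":{"type":"number"}},"gripper":{"type":"number"}}}},"force":{"type":"number"}},"required":["rows"]}

```bash
mkdir -p pics
cat > h.py <<'E'
import numpy as np, cv2, sys
from plant import *
def ray(im,u,v,z):
    K=np.array(im["K"]);E=np.array(im["extrinsics"]);R=E[:3,:3];t=E[:3,3]
    c=-R.T@t; d=R.T@np.linalg.inv(K)@np.array([u,v,1.]); return c+d*(z-c[2])/d[2]
def proj(im,p):
    E=np.array(im["extrinsics"]);q=np.array(im["K"])@(E[:3,:3]@np.array(p)+E[:3,3]);return q[:2]/q[2]
def save(name,f,crop=None,s=1):
    im=get_image(name);a=im["color"][:,:,::-1]
    if crop: x0,y0,x1,y1=crop;a=a[y0:y1,x0:x1]
    cv2.imwrite(f,cv2.resize(a,None,fx=s,fy=s,interpolation=cv2.INTER_CUBIC));return im
E
python3 - <<'E'
from h import *
for n in("top","side"):
    im=save(n,f"pics/{n}0.png",None,1.4); print(n,im["K"],np.round(im["extrinsics"],3).tolist())
s=observe();print(s["t"],s["position"],s["tool_rot"],s["finger_gap"],tip_extent)
E
```

```text
top [[464.47660964   0.         274.13762103]
 [  0.         464.47660964 207.89390748]
 [  0.           0.           1.        ]] [[0.004, -1.0, -0.024, -0.016], [-0.992, -0.001, -0.128, 0.543], [0.128, 0.025, -0.991, 1.14], [0.0, 0.0, 0.0, 1.0]]
side [[537.98972234   0.         293.38004606]
 [  0.         537.98972234 201.74335291]
 [  0.           0.           1.        ]] [[0.685, 0.729, 0.006, -0.323], [0.543, -0.504, -0.672, -0.245], [-0.486, 0.464, -0.741, 1.611], [0.0, 0.0, 0.0, 1.0]]
0.1 [ 0.15762236 -0.55249186  0.24451536] [ 9.90368742e-01  1.38452358e-01 -4.66454354e-06 -8.36333822e-04] 0.08531527035098556 0.014
```

View pics/top0.png

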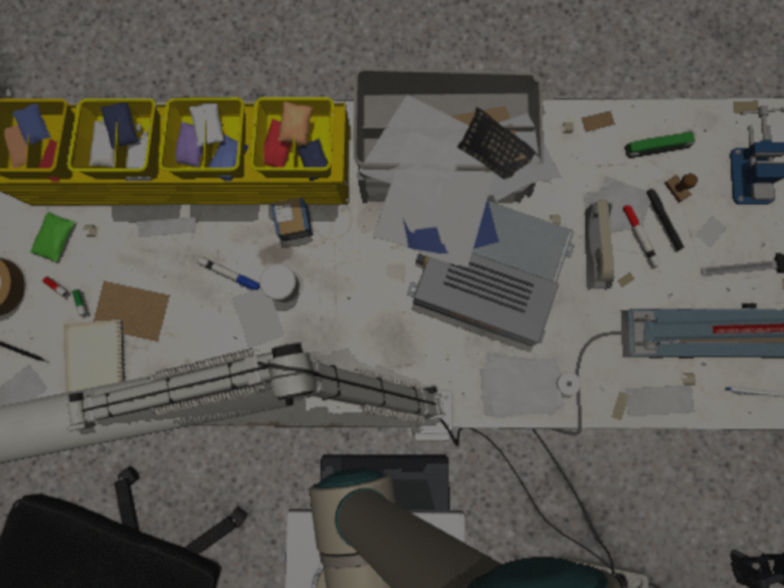

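View pics/side0.png

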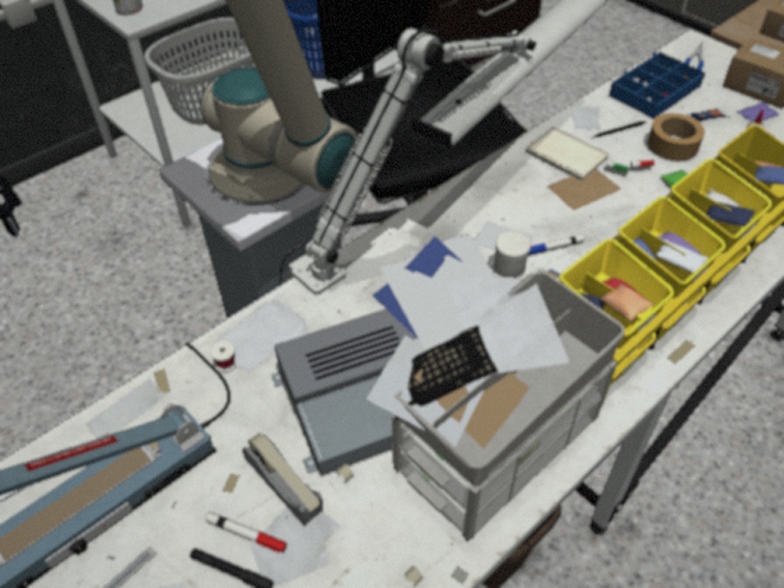

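Run:
```python
from h import *
im=save("top","pics/t1.png",(270,130,430,290),3.75)
```

```text
(no output)
```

View pics/t1.png

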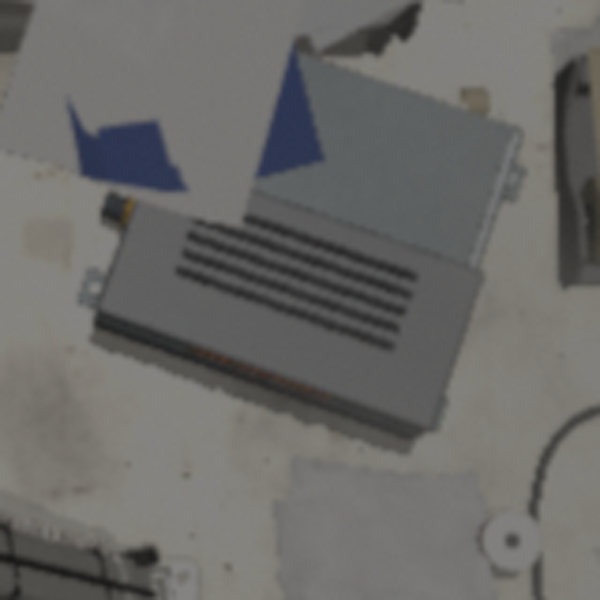

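The crop shows cover top corners (crop px) front-left (98,312), front-right (437,430), back-right (482,268). The back-left corner lies under paper. The spool is at (512,540) and the lamp foot at about (165,580).

```bash
cat >> h.py <<'E'
def tri(a,ua,b,ub):
    f=lambda im,u:(ray(im,*u,0),ray(im,*u,1))
    (p,p1),(q,q1)=f(a,ua),f(b,ub);d=p1-p;e=q1-q
    s=np.linalg.lstsq(np.c_[d,-e],q-p,rcond=None)[0];x,y=p+d*s[0],q+e*s[1];return (x+y)/2,np.linalg.norm(x-y)
E
python3 - <<'E'
from h import *
a=get_image("top");b=get_image("side")
P=lambda x,y,z:ray(a,270+x/3.75,130+y/3.75,z)
fl,fr,br=[P(*p,.0675) for p in((98,312),(437,430),(482,268))]
print(fl,fr,br,np.linalg.norm(fl-fr),np.linalg.norm(br-fr))
w=fl-fr;yaw=np.arctan2(-w[0],w[1]);print("yaw",yaw, "side yaw",np.arctan2(*(br-fr)[1::-1]))
# deck far right box corner z .045, box front
print("boxBR",P(522,130,.045),"spool",P(512,540,.036))
c=(fl+fr)/2;ex=np.array([np.cos(yaw),np.sin(yaw),0]);ey=np.array([-ex[1],ex[0],0])
print("coverfront",c,ex, "BR in cover frame",[(P(522,130,.045)-c)@ex,(P(522,130,.045)-c)@ey])
# lamp
s=1/1.4
for n,u,v in(("foot",(437,412),(320,275)),("elbow",(290,357),(418,48)),("mid",(365,385),(372,160))):
    print(n,tri(a,np.array(u)*s,b,np.array(v)*s))
print("paper tip",tri(a,np.array((470,253))*s,b,np.array((375,300))*s), "paper bl",tri(a,np.array((375,236))*s,b,np.array((384,262))*s))
print("jar",ray(a,278*s,281*s,.066),"bluecorner",tri(a,(270+257/3.75,130+178/3.75),b,(425*s,325*s)))
E
```

```text
[ 0.52620498 -0.06975179  0.0675    ] [ 0.44992647 -0.28804355  0.0675    ] [ 0.5554807  -0.32002038  0.0675    ] 0.23123516257523183 0.11029148876376575
yaw -0.3361702760655522 side yaw -0.2941538942980303
boxBR [ 0.65235801 -0.35499433  0.045     ] spool [ 0.37954204 -0.34192536  0.036     ]
coverfront [ 0.48806573 -0.17889767  0.0675    ] [ 0.94402491 -0.32987417  0.        ] BR in cover frame [np.float64(0.21318574471519883), np.float64(-0.11204385516911991)]
foot (array([ 0.33077771, -0.10685113,  0.00306333]), np.float64(0.011497431940269367))
elbow (array([0.40908708, 0.0798078 , 0.43088963]), np.float64(0.01464093112571648))
mid (array([0.37624889, 0.00401057, 0.23947883]), np.float64(0.007221143895633395))
paper tip (array([ 0.57868081, -0.16198697,  0.18661932]), np.float64(0.019062702968280144)) paper bl (array([ 0.56984415, -0.06157495,  0.21150527]), np.float64(0.13293062029321495))
jar [0.55712831 0.1714494  0.066     ] bluecorner (array([ 0.61778941, -0.14581226,  0.14656704]), np.float64(0.05326400983116028))
```

Run:
```python
from h import *
save("side","pics/s1.png",(130,130,410,340),2.85)
```

```text
(no output)
```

View pics/s1.png

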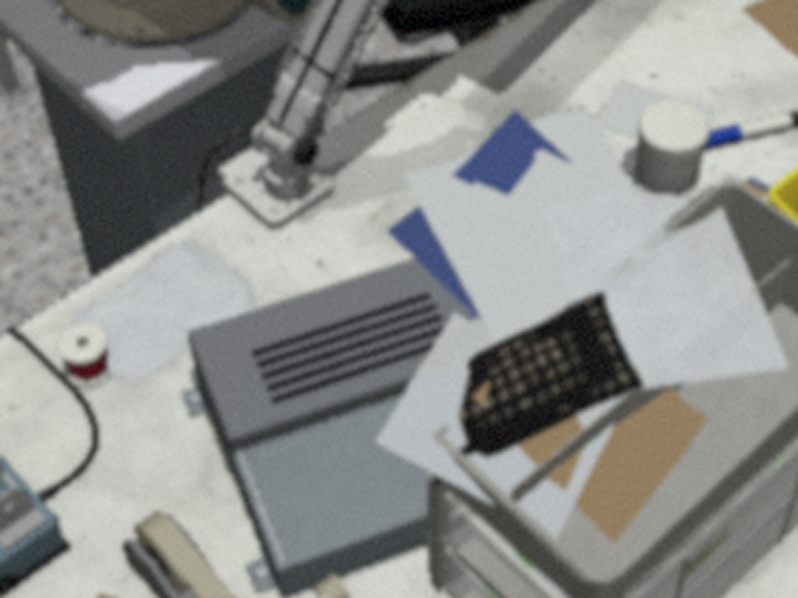

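Run:
```python
from h import *
a=get_image("top");b=get_image("side")
T=lambda p,q:tri(a,(270+p[0]/3.75,130+p[1]/3.75),b,(130+q[0]/2.85,130+q[1]/2.85))
yaw=-.336;ex=np.array([np.cos(yaw),np.sin(yaw),0]);ey=np.array([-ex[1],ex[0],0]);O=np.array([.488,-.179,0])+.103*ex
print("O",O)
for p,q in[((295,50),(475,315)),((323,158),(390,232)),((257,178),(415,210)),((323,158),(415,210)),((257,178),(390,232)),((185,190),(455,178)),((185,190),(510,192)),((80,178),(455,178)),((80,178),(510,112)),((240,220),(405,170)),((0,150),(405,170)),((0,150),(490,90))]:
    x,e=T(p,q);print(p,q,x.round(3),e.round(3),"box",((x-O)@ex).round(3),((x-O)@ey).round(3))
s=observe();print(s["t"])
```

```text
O [ 0.58524035 -0.21296048  0.        ]
(295, 50) (475, 315) [ 0.668 -0.181  0.197] 0.005 box 0.068 0.057
(323, 158) (390, 232) [ 0.595 -0.192  0.231] 0.002 box 0.003 0.023
(257, 178) (415, 210) [ 0.585 -0.157  0.22 ] 0.001 box -0.019 0.052
(323, 158) (415, 210) [ 0.598 -0.182  0.248] 0.02 box 0.002 0.033
(257, 178) (390, 232) [ 0.583 -0.167  0.203] 0.02 box -0.018 0.043
(185, 190) (455, 178) [ 0.579 -0.115  0.218] 0.002 box -0.038 0.09
(185, 190) (510, 192) [ 0.595 -0.102  0.204] 0.041 box -0.027 0.108
(80, 178) (455, 178) [ 0.575 -0.076  0.193] 0.05 box -0.054 0.126
(80, 178) (510, 112) [ 0.579 -0.057  0.246] 0.003 box -0.057 0.145
(240, 220) (405, 170) [ 0.559 -0.145  0.232] 0.001 box -0.047 0.055
(0, 150) (405, 170) [ 0.568 -0.066  0.205] 0.133 box -0.065 0.133
(0, 150) (490, 90) [ 0.575 -0.035  0.259] 0.059 box -0.068 0.164
0.4
```

```bash
cat >> h.py <<'E'
from scipy.spatial.transform import Rotation as Rn
yaw=-.336;EX=np.array([np.cos(yaw),np.sin(yaw),0]);EY=np.array([-EX[1],EX[0],0]);O=np.array([.5852,-.2130,0])
def W(x,y,z): return O+x*EX+y*EY+np.array([0,0,z])
def go(p,ang=None,rot=None):
    s=observe();R=Rn.from_quat(s["tool_rot"]);p=np.array(p)
    tgt=R if ang is None and rot is None else (rot or Rn.from_matrix(np.c_[[np.cos(ang),np.sin(ang),0],[np.sin(ang),-np.cos(ang),0],[0,0,-1]]))
    d=R.inv().apply(p-s["position"])/.15; w=(R.inv()*tgt).as_rotvec()/(2*np.pi)
    print("t",s["t"],"pos",np.round(s["position"],4),"box",np.round([(s["position"]-O)@EX,(s["position"]-O)@EY],4),"F",np.round(s["ft_force"],1));print("travel",d.round(3),"twist",w.round(4))
E
python3 - <<'E'
from h import *
p=W(-.148,-.08,.2);print(p);go(p,yaw)
E
```

```text
[ 0.41909893 -0.2397289   0.2       ]
t 0.4 pos [ 0.1577 -0.5529  0.2452] box [-0.2915 -0.4619] F [-0.4  0.2 -0.7]
travel [ 2.249 -1.53   0.302] twist [-0.      0.      0.0977]
```

Call:
{"op": "drive_tool", "data": {"rows": [{"travel": [0.25,-0.17,0.06],"twist": [0,0,0],"gripper": 0},{"travel": [0.5,-0.34,0.12],"twist": [0,0,0],"gripper": 0},{"travel": [0.75,-0.51,0.2],"twist": [0,0,0],"gripper": 0},{"travel": [1.0,-0.68,0.27],"twist": [0,0,0],"gripper": 0},{"travel": [1.0,-0.68,0.27],"twist": [0,0,0],"gripper": 0}]}}

```text
t: 0.82
position: [0.2755, -0.4091, 0.2037]
tool_rot: [0.99, 0.139, 0.0, -0.002]
ft_force: [-0.1, -0.3, 0.4]
finger_gap: 0.0257
grasp_force: 0.0
```

Run:
```python
from h import *
p=W(-.148,-.08,.2);go(p,yaw)
```

```text
t 0.8167 pos [ 0.2755 -0.4091  0.2037] box [-0.2277 -0.2872] F [-0.1 -0.3  0.4]
travel [ 1.231 -0.821  0.03 ] twist [-0.0007 -0.      0.098 ]
```

Call:
{"op": "drive_tool", "data": {"rows": [{"travel": [0.24,-0.16,0],"twist": [0,0,0.019],"gripper": 0},{"travel": [0.48,-0.32,0],"twist": [0,0,0.038],"gripper": 0},{"travel": [0.72,-0.48,0],"twist": [0,0,0.057],"gripper": 0},{"travel": [0.96,-0.64,0],"twist": [0,0,0.077],"gripper": 0},{"travel": [1.0,-0.68,0],"twist": [0,0,0.097],"gripper": 0}]}}

```text
t: 1.23
position: [0.3903, -0.2747, 0.205]
tool_rot: [0.99, -0.14, 0.001, 0.0]
ft_force: [-0.3, 0.4, -0.3]
finger_gap: -0.0003
grasp_force: 0.0
```

Run:
```python
from h import *
go(W(-.148,-.08,.067),yaw)
```

```text
t 1.2333 pos [ 0.3903 -0.2747  0.205 ] box [-0.1637 -0.1225] F [-0.3  0.4 -0.3]
travel [ 0.119 -0.277  0.92 ] twist [-0.     -0.0002  0.0087]
```

Call:
{"op": "drive_tool", "data": {"rows": [{"travel": [0.08,-0.25,0.1],"twist": [0,0,0.006],"gripper": 0},{"travel": [0.08,-0.27,0.35],"twist": [0,0,0.006],"gripper": 0},{"travel": [0.08,-0.27,0.6],"twist": [0,0,0.006],"gripper": 0},{"travel": [0.08,-0.27,0.82],"twist": [0,0,0.006],"gripper": 0},{"travel": [0.08,-0.27,0.9],"twist": [0,0,0.006],"gripper": 0}]}}

```text
t: 1.65
position: [0.4094, -0.2382, 0.0661]
tool_rot: [0.988, -0.156, -0.003, -0.002]
ft_force: [-0.6, -0.2, 0.9]
finger_gap: 0.0002
grasp_force: 0.0
```

Run:
```python
from h import *
go(W(-.115,-.08,.067),yaw)
save("side","pics/s2.png",(130,100,410,310),2.85)
```

```text
t 1.65 pos [ 0.4094 -0.2382  0.0661] box [-0.1577 -0.0818] F [-0.6 -0.2  0.9]
travel [ 0.285 -0.005 -0.008] twist [-0.0004  0.001   0.0038]
```

View pics/s2.png

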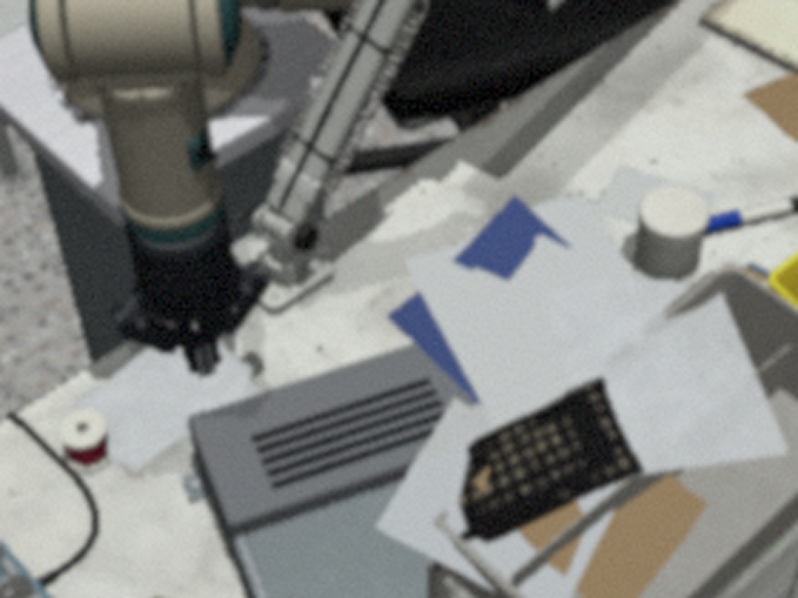

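The tips stand in front of the cover's right part at about px (205,365), clear of the spool. Now the push.

Call:
{"op": "drive_tool", "data": {"rows": [{"travel": [0.13,0,-0.005],"twist": [0,0,0],"gripper": 0},{"travel": [0.25,0,-0.005],"twist": [0,0,0],"gripper": 0},{"travel": [0.37,0,-0.005],"twist": [0,0,0],"gripper": 0},{"travel": [0.48,0,-0.005],"twist": [0,0,0],"gripper": 0},{"travel": [0.6,0,-0.005],"twist": [0,0,0],"gripper": 0}]}}

```text
t: 2.12
position: [0.4962, -0.2688, 0.071]
tool_rot: [0.988, -0.156, -0.002, 0.0]
ft_force: [-4.6, -0.7, 0.2]
finger_gap: -0.0
grasp_force: 1.7
```

Run:
```python
from h import *
go(W(-.008,-.08,.067),yaw)
```

```text
t 2.1167 pos [ 0.4962 -0.2688  0.071 ] box [-0.0656 -0.082 ] F [-4.6 -0.7  0.2]
travel [ 0.385 -0.005  0.026] twist [0.0002 0.0005 0.0036]
```

Call:
{"op": "drive_tool", "data": {"rows": [{"travel": [0.1,0,0.01],"twist": [0,0,0],"gripper": 0},{"travel": [0.2,0,0.015],"twist": [0,0,0],"gripper": 0},{"travel": [0.28,0,0.015],"twist": [0,0,0],"gripper": 0},{"travel": [0.33,0,0.015],"twist": [0,0,0],"gripper": 0},{"travel": [0.36,0,0.015],"twist": [0,0,0],"gripper": 0}]}}

```text
t: 2.53
position: [0.549, -0.2858, 0.0689]
tool_rot: [0.988, -0.156, 0.0, 0.0]
ft_force: [-3.4, -0.5, 0.4]
finger_gap: -0.0002
grasp_force: 2.6
```

Run:
```python
from h import *
go(W(-.008,-.08,.067),yaw)
```

```text
t 2.5333 pos [ 0.549  -0.2858  0.0689] box [-0.0102 -0.0807] F [-3.4 -0.5  0.4]
travel [ 0.015 -0.004  0.013] twist [ 0.0001 -0.      0.0036]
```

Not at the stop yet by force; push gently further until the force rises.

Call:
{"op": "drive_tool", "data": {"rows": [{"travel": [0.02,0,0],"twist": [0,0,0],"gripper": 0},{"travel": [0.04,0,0],"twist": [0,0,0],"gripper": 0},{"travel": [0.06,0,0],"twist": [0,0,0],"gripper": 0},{"travel": [0.06,0,0],"twist": [0,0,0],"gripper": 0}]}}

```text
t: 2.87
position: [0.5493, -0.2857, 0.0685]
tool_rot: [0.988, -0.156, -0.008, -0.001]
ft_force: [-16.6, 0.8, 10.9]
finger_gap: 0.0001
grasp_force: 8.2
```

Run:
```python
from h import *
go(W(-.008,-.08,.067),yaw)
```

```text
t 2.8667 pos [ 0.5493 -0.2857  0.0685] box [-0.01   -0.0805] F [-16.6   0.8  10.9]
travel [ 0.013 -0.003  0.01 ] twist [0.0001 0.0027 0.0038]
```

Stop reached (17 N). Back off, up and out to the right for a look.

Call:
{"op": "drive_tool", "data": {"rows": [{"travel": [-0.2,0,-0.05],"twist": [0,0,0],"gripper": 0},{"travel": [-0.4,0,-0.25],"twist": [0,0,0],"gripper": 0},{"travel": [-0.55,0.15,-0.45],"twist": [0,0,0],"gripper": 0},{"travel": [-0.6,0.4,-0.65],"twist": [0,0,0],"gripper": 0},{"travel": [-0.6,0.65,-0.75],"twist": [0,0,0],"gripper": 0}]}}

```text
t: 3.28
position: [0.4429, -0.3451, 0.1811]
tool_rot: [0.988, -0.155, 0.002, 0.0]
ft_force: [1.0, -0.9, 0.0]
finger_gap: 0.0001
grasp_force: 0.0
```

Call:
{"op": "drive_tool", "data": {"rows": [{"travel": [-0.2,0.2,0],"twist": [0,0,0],"gripper": 0},{"travel": [-0.35,0.4,0],"twist": [0,0,0],"gripper": 0},{"travel": [-0.5,0.6,0],"twist": [0,0,0],"gripper": 0},{"travel": [-0.5,0.8,0],"twist": [0,0,0],"gripper": 0},{"travel": [-0.5,1.0,0],"twist": [0,0,0],"gripper": 0}]}}

```text
t: 3.7
position: [0.3246, -0.4666, 0.1787]
tool_rot: [0.988, -0.157, 0.001, 0.0]
ft_force: [1.0, 0.0, 0.8]
finger_gap: -0.0
grasp_force: 0.0
```

Run:
```python
from h import *
a=get_image("top");b=get_image("side")
A=a["color"][150:270,280:410,::-1];B=b["color"][190:310,160:320,::-1]
A=cv2.resize(A,(390*1,360),interpolation=cv2.INTER_CUBIC);B=cv2.resize(B,None,fx=2.5,fy=3,interpolation=cv2.INTER_CUBIC)
cv2.imwrite("pics/c3.png",np.hstack([A,B]));print(A.shape,B.shape)
go(W(-.09,0,.1),yaw)
for y in(-.05,.04): print(y,[proj(a,W(-.028,y,.042)).round(1),proj(a,W(-.08,y,.042)).round(1)])
```

```text
(360, 390, 3) (360, 400, 3)
t 3.8 pos [ 0.3249 -0.4707  0.1784] box [-0.1608 -0.3291] F [-0.3 -0.  -0.2]
travel [ 0.509 -2.187  0.515] twist [ 0.0007 -0.0005  0.0029]
-0.05 [array([368.4, 208.1]), array([361.9, 227.7])]
0.04 [array([334.2, 196.4]), array([327.6, 215.8])]
```

View pics/c3.png

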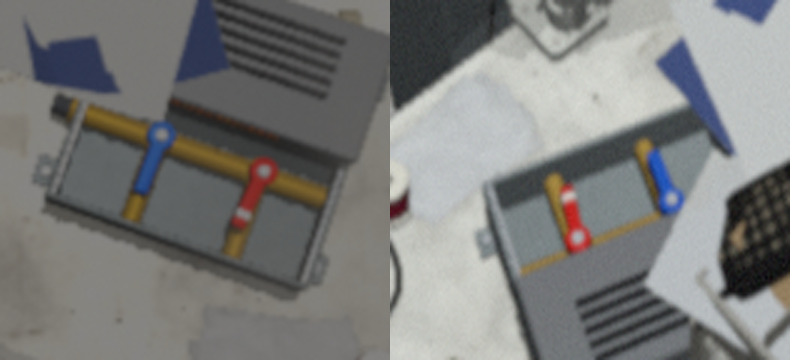

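Red sits at the right position (pivot crop px (263,171), predicted to within 1 px), and the lever points to the front with its tip at about (240,227). Blue is on the left and the bay is fully open. I'll go in right of the red lever, tilted 10° so the wrist stays clear of the papers.

```bash
cat >> h.py <<'E'
TILT=Rn.from_rotvec(EX*np.radians(10))*Rn.from_matrix(np.c_[EX,-EY,[0,0,-1.]])
def gotip(x,y,z): go(W(x,y,z)-TILT.apply([0,0,.014]),rot=TILT)
E
python3 - <<'E'
from h import *
gotip(-.073,-.080,.13)
E
```

```text
t 3.8 pos [ 0.3249 -0.4707  0.1784] box [-0.1608 -0.3291] F [-0.3 -0.  -0.2]
travel [ 0.614 -1.635  0.226] twist [ 0.0285 -0.0003  0.0029]
```

Call:
{"op": "drive_tool", "data": {"rows": [{"travel": [0.1,-0.2,0],"twist": [0.007,0,0],"gripper": 0},{"travel": [0.2,-0.4,0],"twist": [0.014,0,0],"gripper": 0},{"travel": [0.3,-0.6,0],"twist": [0.021,0,0],"gripper": 0},{"travel": [0.4,-0.8,0],"twist": [0.028,0,0],"gripper": 0},{"travel": [0.5,-1.0,0],"twist": [0.028,0,0.002],"gripper": 0}]}}

```text
t: 4.22
position: [0.4448, -0.3461, 0.1776]
tool_rot: [0.983, -0.163, 0.014, -0.087]
ft_force: [0.9, -1.2, 0.3]
finger_gap: -0.0
grasp_force: 0.0
```

Run:
```python
from h import *
gotip(-.073,-.080,.13)
```

```text
t 4.2167 pos [ 0.4448 -0.3461  0.1776] box [-0.0886 -0.1719] F [ 0.9 -1.2  0.3]
travel [ 0.109 -0.547  0.327] twist [-0.0004  0.0002  0.0012]
```

Call:
{"op": "drive_tool", "data": {"rows": [{"travel": [0.05,-0.2,0.1],"twist": [0,0,0],"gripper": 0},{"travel": [0.09,-0.4,0.2],"twist": [0,0,0],"gripper": 0},{"travel": [0.1,-0.52,0.3],"twist": [0,0,0],"gripper": 0},{"travel": [0.1,-0.52,0.3],"twist": [0,0,0],"gripper": 0}]}}

```text
t: 4.55
position: [0.4852, -0.2651, 0.1455]
tool_rot: [0.983, -0.16, 0.012, -0.089]
ft_force: [-0.2, 0.3, -0.9]
finger_gap: 0.0001
grasp_force: 0.0
```

Run:
```python
from h import *
gotip(-.073,-.081,.034)
```

```text
t 4.55 pos [ 0.4852 -0.2651  0.1455] box [-0.0773 -0.0821] F [-0.2  0.3 -0.9]
travel [0.031 0.126 0.639] twist [-0.0009  0.0011  0.0021]
```

Call:
{"op": "drive_tool", "data": {"rows": [{"travel": [0.02,0.06,0.2],"twist": [0,0,0],"gripper": 0},{"travel": [0.03,0.11,0.4],"twist": [0,0,0],"gripper": 0},{"travel": [0.03,0.12,0.55],"twist": [0,0,0],"gripper": 0},{"travel": [0.03,0.13,0.63],"twist": [0,0,0],"gripper": 0},{"travel": [0.03,0.13,0.63],"twist": [0,0,0],"gripper": 0}]}}

```text
t: 4.97
position: [0.4868, -0.2736, 0.0482]
tool_rot: [0.983, -0.162, 0.012, -0.088]
ft_force: [-1.1, 0.4, -0.4]
finger_gap: 0.0004
grasp_force: 0.0
```

Run:
```python
from h import *
gotip(-.073,-.081,.034)
im=save("top","pics/t4.png",(290,160,410,260),6)
s=observe();p0=s["position"];R=Rn.from_quat(s["tool_rot"])
for i,th in enumerate(np.linspace(0.1,np.pi/2,13)):
    r=.045-.014*th/1.57;d=np.array([-np.cos(th),np.sin(th)]);m=np.array([np.sin(th),np.cos(th)])
    c=np.array([-.028,-.05])+r*d-(.0065+.011*m[0]+.0145*m[1])*m
    q=W(c[0],c[1],.034)-R.apply([0,0,.014]);print(th.round(2),c.round(4),(R.inv().apply(q-p0)/.15).round(3))
```

```text
t 4.9667 pos [ 0.4868 -0.2736  0.0482] box [-0.0729 -0.0897] F [-1.1  0.4 -0.4]
travel [-0.001 -0.041  0.01 ] twist [-0.0005  0.0012  0.0014]
0.1 [-0.0741 -0.0675] [-0.014 -0.13   0.037]
0.22 [-0.075 -0.063] [-0.02  -0.16   0.042]
0.35 [-0.0755 -0.0583] [-0.023 -0.191  0.048]
0.47 [-0.0754 -0.0534] [-0.022 -0.223  0.053]
0.59 [-0.0747 -0.0484] [-0.017 -0.256  0.059]
0.71 [-0.0734 -0.0434] [-0.008 -0.289  0.065]
0.84 [-0.0713 -0.0385] [ 0.006 -0.32   0.071]
0.96 [-0.0685 -0.0339] [ 0.025 -0.351  0.076]
1.08 [-0.065  -0.0296] [ 0.049 -0.378  0.081]
1.2 [-0.0608 -0.0259] [ 0.077 -0.403  0.085]
1.33 [-0.0561 -0.0228] [ 0.109 -0.422  0.089]
1.45 [-0.051  -0.0205] [ 0.143 -0.437  0.091]
1.57 [-0.0455 -0.019 ] [ 0.18  -0.447  0.093]
```

View pics/t4.png

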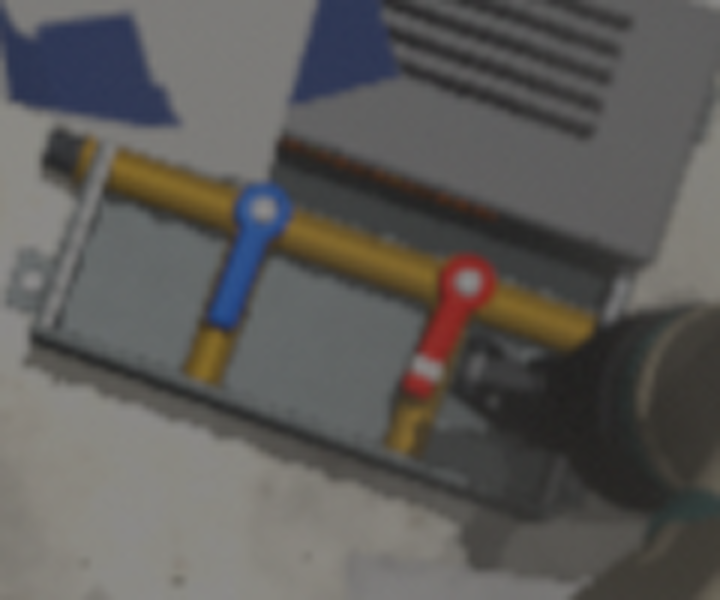

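The fingertips (470,365) are inside the bay just right of the red lever, as planned. Sweep now.

Call:
{"op": "drive_tool", "data": {"rows": [{"travel": [-0.01,-0.07,0.02],"twist": [0,0,0],"gripper": 0},{"travel": [-0.015,-0.13,0.035],"twist": [0,0,0],"gripper": 0},{"travel": [-0.02,-0.17,0.04],"twist": [0,0,0],"gripper": 0},{"travel": [-0.02,-0.21,0.05],"twist": [0,0,0],"gripper": 0},{"travel": [-0.02,-0.25,0.06],"twist": [0,0,0],"gripper": 0}]}}

```text
t: 5.43
position: [0.4983, -0.2375, 0.0491]
tool_rot: [0.983, -0.161, 0.014, -0.086]
ft_force: [-2.8, -2.8, 3.1]
finger_gap: -0.0
grasp_force: 1.8
```

```bash
cat > arc.py <<'E'
from h import *
s=observe();p0=s["position"];R=Rn.from_quat(s["tool_rot"]);gotip(-.0747,-.0484,.034)
for th in np.linspace(0.59,np.pi/2,9):
    r=.045-.014*th/1.57;d=np.array([-np.cos(th),np.sin(th)]);m=np.array([np.sin(th),np.cos(th)])
    c=np.array([-.028,-.05])+r*d-(.0065+.011*m[0]+.0145*m[1])*m
    q=W(c[0],c[1],.034)-R.apply([0,0,.014]);print(th.round(2),c.round(4),(R.inv().apply(q-p0)/.15).round(3))
E
python3 arc.py
```

```text
t 5.4333 pos [ 0.4983 -0.2375  0.0491] box [-0.074  -0.0518] F [-2.8 -2.8  3.1]
travel [-0.005 -0.005  0.01 ] twist [0.0001 0.0002 0.0018]
0.59 [-0.0747 -0.0484] [-0.005 -0.005  0.01 ]
0.71 [-0.0734 -0.0434] [ 0.005 -0.038  0.016]
0.84 [-0.0713 -0.0385] [ 0.019 -0.07   0.021]
0.96 [-0.0685 -0.0339] [ 0.038 -0.1    0.027]
1.08 [-0.065  -0.0297] [ 0.062 -0.127  0.031]
1.2 [-0.0608 -0.0259] [ 0.089 -0.152  0.036]
1.33 [-0.0561 -0.0228] [ 0.121 -0.172  0.039]
1.45 [-0.051  -0.0205] [ 0.156 -0.186  0.042]
1.57 [-0.0455 -0.019 ] [ 0.192 -0.196  0.044]
```

Call:
{"op": "drive_tool", "data": {"rows": [{"travel": [0.01,-0.045,0.01],"twist": [0,0,0],"gripper": 0},{"travel": [0.03,-0.09,0.02],"twist": [0,0,0],"gripper": 0},{"travel": [0.065,-0.13,0.025],"twist": [0,0,0],"gripper": 0},{"travel": [0.1,-0.155,0.03],"twist": [0,0,0],"gripper": 0},{"travel": [0.13,-0.175,0.033],"twist": [0,0,0],"gripper": 0}]}}

```text
t: 5.85
position: [0.5245, -0.2167, 0.0475]
tool_rot: [0.983, -0.162, 0.012, -0.088]
ft_force: [-4.6, 1.8, 2.0]
finger_gap: 0.0003
grasp_force: 2.0
```

```bash
python3 arc.py
```

```text
t 5.85 pos [ 0.5245 -0.2167  0.0475] box [-0.0561 -0.0235] F [-4.6  1.8  2. ]
travel [-0.126  0.178 -0.034] twist [-0.0005  0.001   0.0015]
0.59 [-0.0747 -0.0484] [-0.126  0.178 -0.034]
0.71 [-0.0734 -0.0434] [-0.116  0.146 -0.028]
0.84 [-0.0713 -0.0385] [-0.102  0.114 -0.022]
0.96 [-0.0685 -0.0339] [-0.083  0.083 -0.017]
1.08 [-0.065  -0.0297] [-0.059  0.056 -0.012]
1.2 [-0.0608 -0.0259] [-0.031  0.032 -0.008]
1.33 [-0.0561 -0.0228] [ 0.     0.012 -0.004]
1.45 [-0.051  -0.0205] [ 0.035 -0.003 -0.002]
1.57 [-0.0455 -0.019 ] [ 0.071 -0.013 -0.   ]
```

Call:
{"op": "drive_tool", "data": {"rows": [{"travel": [0.03,0,0],"twist": [0,0,0],"gripper": 0},{"travel": [0.055,-0.01,0],"twist": [0,0,0],"gripper": 0},{"travel": [0.075,-0.01,0],"twist": [0,0,0],"gripper": 0},{"travel": [0.095,-0.01,0],"twist": [0,0,0],"gripper": 0},{"travel": [0.1,-0.01,0],"twist": [0,0,0],"gripper": 0}]}}

```text
t: 6.27
position: [0.5377, -0.2194, 0.0472]
tool_rot: [0.983, -0.162, 0.01, -0.089]
ft_force: [-6.9, 5.2, 2.7]
finger_gap: 0.0001
grasp_force: 4.3
```

```bash
python3 arc.py|head -2
```

```text
t 6.2667 pos [ 0.5377 -0.2194  0.0472] box [-0.0428 -0.0217] F [-6.9  5.2  2.7]
travel [-0.215  0.188 -0.036] twist [-0.0007  0.0016  0.0014]
```

Call:
{"op": "drive_tool", "data": {"rows": [{"travel": [0.02,0,0],"twist": [0,0,0],"gripper": 0},{"travel": [0.035,0,0],"twist": [0,0,0],"gripper": 0},{"travel": [0.035,0,0],"twist": [0,0,0],"gripper": 0},{"travel": [0.035,0,0],"twist": [0,0,0],"gripper": 0}]}}

```text
t: 6.6
position: [0.538, -0.2194, 0.0471]
tool_rot: [0.983, -0.161, 0.006, -0.09]
ft_force: [-14.9, 4.7, 9.6]
finger_gap: 0.0
grasp_force: 8.3
```

```bash
python3 arc.py|head -2
```

```text
t 6.6 pos [ 0.538  -0.2194  0.0471] box [-0.0424 -0.0216] F [-14.9   4.7   9.6]
travel [-0.218  0.189 -0.035] twist [-0.0008  0.0031  0.0015]
```

The lever no longer moves and the force is climbing, so it's at its stop. Retreat along -x and up, then look.

Call:
{"op": "drive_tool", "data": {"rows": [{"travel": [-0.12,0.02,0],"twist": [0,0,0],"gripper": 0},{"travel": [-0.2,0.06,-0.2],"twist": [0,0,0],"gripper": 0},{"travel": [-0.22,0.1,-0.45],"twist": [0,0,0],"gripper": 0},{"travel": [-0.25,0.3,-0.7],"twist": [0,0,0],"gripper": 0},{"travel": [-0.3,0.55,-0.75],"twist": [0,0,0],"gripper": 0}]}}

```text
t: 7.02
position: [0.4755, -0.3048, 0.1496]
tool_rot: [0.983, -0.16, 0.02, -0.084]
ft_force: [1.7, -1.4, 0.3]
finger_gap: -0.0001
grasp_force: 0.0
```

Call:
{"op": "drive_tool", "data": {"rows": [{"travel": [-0.15,0.25,0],"twist": [0,0,0],"gripper": 0},{"travel": [-0.3,0.5,0],"twist": [0,0,0],"gripper": 0},{"travel": [-0.4,0.75,0],"twist": [0,0,0],"gripper": 0},{"travel": [-0.5,1.0,0],"twist": [0,0,0],"gripper": 0},{"travel": [-0.5,1.0,0],"twist": [0,0,0],"gripper": 0}]}}

```text
t: 7.43
position: [0.3493, -0.4259, 0.1169]
tool_rot: [0.983, -0.165, 0.014, -0.083]
ft_force: [0.1, 0.2, 0.6]
finger_gap: -0.0003
grasp_force: 0.0
```

Run:
```python
from h import *
im=save("top","pics/t5.png",(180,140,430,300),3.2);go(W(0,0,.2))
```

```text
t 7.4833 pos [ 0.3512 -0.4232  0.1173] box [-0.1516 -0.2756] F [ 0.7  0.5 -0.5]
travel [ 1.018 -1.901 -0.226] twist [0. 0. 0.]
```

View pics/t5.png

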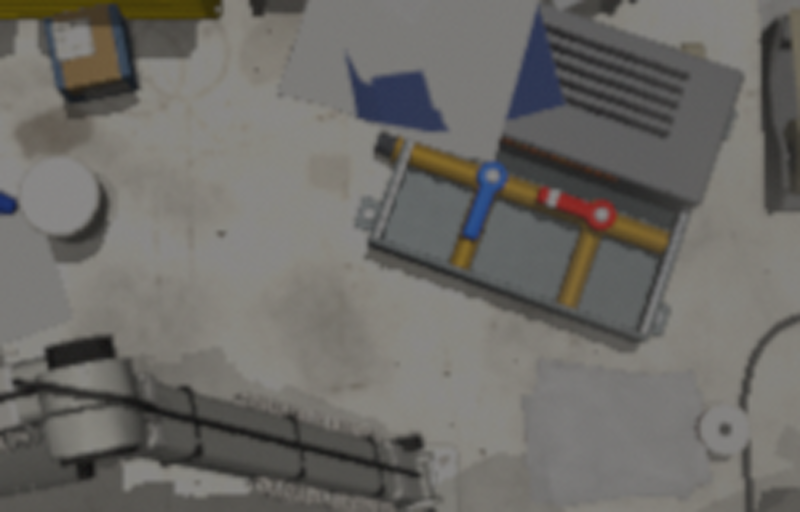

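The red lever, from pivot (603,214) to tip (543,194), lies parallel to the pipe, so it is shut. The cover is open, blue is unchanged, and the spool, jar and carton are in place.

```bash
python3 -c "
from plant import *
print(close_job())"
```

```text
the job is handed in; nothing more can be done
None
```

I slid the cover back to its stop, pushed the red handle fully shut and handed the job in at about 7.5 s; the last picture showed the blue handle, spool, jar and carton in place, though it caught only the end of the marker, and no verdict was returned.

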